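Seal the vacuum chamber and start it pumping

ROBOT

A 7-joint arm with a two-finger parallel gripper is mounted at the origin on a cart in front of the work surface, level with it; the furniture and walls round the work are solid. World frame = base frame: x ahead of the robot, y to its left, z up, the work surface at z = 0. Lengths are in m, angles in rad, forces in N, time in s.
With the tool pointing down it reaches from about 0.4 to 0.85 m from the base axis. Payload 4.5 kg.
Tool frame: the origin (TCP) lies between the finger pads; the fingertips stand manip.tcp_to_tips ahead of it and the grasp point (between the pads) lies 5 mm behind it (manip.tcp_to_tips is the distance from the TCP to the fingertips, in m); z points along the fingers, y is the line along which they close (so a half turn about z gives the same grasp; the last joint's range is limited). The gripper opens to 88 mm and grips with 3 to 60 N. Pads are 18 mm wide; open, the fingers measure 123 mm over their backs; the gripper's body (75 mm by 187 mm) begins 45 mm behind the grasp point.
Start: joints at [-1.29, 0.689, -0.195, 1.565, 0.157, 0.902, -0.215], TCP at [0.153, 0.606, 0.253] pointing down, gripper open.
Joint ranges: [-3.01, 3.01], [-0.46, 2.08], [-1.47, 1.51], [0.13, 2.56], [-1, 4.14], [0.04, 2.09], [-2.66, 2.66]. Speed limits (rad/s): [2.57, 2.57, 3.14, 3.14, 3.14, 3.14, 3.14].

INTERFACE

Orientations are given as a unit quaternion [x, y, z, w].
In Python, from station import manip gives the robot as it stands.
- The arm moves only by the shell command python3 -m handwheel 'ROWS'. ROWS is JSON, a list of rows, each a list of 3 entries, a list of its own where there are three numbers: the opening, from 0 (shut) to 1 (fully open), then the shift along the tool's x, y, z each as a share of 0.4 m, from -1 to 1, then the turn, a rotation vector about the tool's x, y, z each as a share of 45 degrees, from -1 to 1. In form: [[grip, [x, y, z], [ax, ay, az]], ...]. A call has 1 to 10 rows; each row shifts and turns the commanded pose from where the row before left it, along the tool's axes as they then stand; what a row does not reach is not made up. A row lasts 1/10 s, in which the tool goes at most 50 mm and 8.59 degrees, less where a joint would pass 70% of its speed; a pose out of reach is approached as far as the arm can. A call with a number of a shift or a turn outside -1 to 1 is refused whole. A call with a gripper value outside its range is refused whole. The fingers move at their own pace and stop on an object; the grip force is fixed at half the most. Time passes only in rows, so rows that do not move let the fingers close. It gives the time, the measured TCP pose, the force, the opening and the grip force at its end, in the units of the state.
- manip.state(): the state, without advancing time (a new reading comes with each control period).
- manip.read_camera(name): name is "side" or "top" or "wrist"; returns a dict with "img" (384x512x3 uint8, red, green, blue), "depth" (384x512 float32, m along the optical axis (not along the pixel's ray), 0 where there is no reading), "intrinsics" (3x3 intrinsics, pixels), "rvec" (rotation vector, rad) and "tvec" (3), from world to camera coordinates, as OpenCV has them; the wrist camera has in their place "T_tool_cam" (4x4, takes a point from camera to tool coordinates, whose origin is the TCP and whose axes are the flange's). Camera axes: x right, y down, z forward; pixel columns grow to the right and rows downward; lengths in m; the calibration is good to about 2 mm. A picture is of the moment at which its call begins: read the wrist's pose just before it.
- manip.job_done(): hands the job in; it is judged then, once.
The state is a dict: "time": time; "qpos": joint angles; "joint_velocities": joint speeds; "tau": joint torques, N m; "eef_pos": TCP position; "orientation": TCP orientation; "wrist_force": force on the tool from outside, world axes, zero at the start; "ft_torque": the same for the moment, N m; "grip_width": finger opening in m; "grip_force": force on a finger pad.
Only numpy, scipy, OpenCV 4.12 (cv2) and the standard library are available. Lean on these libraries where they do the work, as an engineer would, in place of code of your own. Each camera call takes 0.05 s, during which the arm holds its last target. There are 200 camera calls.

TASK

Set the blue lid squarely on the aluminium vacuum chamber without dropping or slamming it and let go of it, then press it down with moderate force at its corners in turn (not all at once) until it sits flat on the rim all round. Only then press the green key of the two-key switch fully down, so that the white key pops up. Leave the flask and the small bottle standing where they are.

Things in the scene. Friction and masses are not known exactly. Their poses are not given: they have to be found in the camera images.
- chamber_rim (a point): Fixed open aluminium vacuum chamber 130 (x) x 170 (y) x 70 high, walls 20 thick: mouth 90 x 130, cavity 50 deep, a petri dish on its floor. This point is the centre of the mouth, level with the rim, 70 above the worktop; z up, y along the long side. A brass hose barb sticks out at +x, low lugs at the foot.
- lid_handle (a point): Centre of the bar of the lid's black bridge handle. The bar runs along the lid's y: 80 long, 18 wide (x), 14 thick, its top 34 above the plate's top; fingers can stand beside it down to the plate. This point is 27 above the plate's top, 39 above the plate's underside, 55 above the foot of the plug. Axes as the lid.
- lid_plate (a point): Centre of the underside of the lid's plate; z up, y along the long side. Level with chamber_rim when sealed, 6 above it when the lid merely lies on the unpressed gasket (top of the plate then 88 above the worktop; sealed 82). Yellow spots on top at x = +-55, y = +-75 lie over the four gasket corners: press there with closed fingertips.
- pump_key_top (a point): Centre of the top of the green key, 44 (x) x 30 (y), of a fixed grey switch box 100 (x) x 120 (y) x 34 high. When up, its top is 50 above the worktop; when fully down 42. Axes as the box; the white key is its neighbour, 40 away along -y.
- vent_key_top (a point): Centre of the top of the white key, same size; starts down (42 above the worktop) and is pushed up to 50 by the green key going down. Both keys stay where they are left; they need about 3 N.
- pump_key (a joint): Travel of the green key: 0 up, 0.008 fully down.
- vent_key (a joint): Travel of the white key: 0 down, -0.008 popped up.
- seal_a (a joint): How far the rubber gasket block (14 x 14) at the chamber's -x, +y corner (55 and 75 from the centre) is pressed down: 0 stands 6 above the rim, 0.006 level with it. Needs about 7 N, stays where it is pressed, does not spring back; pressing one corner may rock the opposite corner of the lid up.
- seal_b (a joint): How far the rubber gasket block (14 x 14) at the chamber's -x, -y corner (55 and 75 from the centre) is pressed down: 0 stands 6 above the rim, 0.006 level with it. Needs about 7 N, stays where it is pressed, does not spring back; pressing one corner may rock the opposite corner of the lid up.
- seal_c (a joint): How far the rubber gasket block (14 x 14) at the chamber's +x, +y corner (55 and 75 from the centre) is pressed down: 0 stands 6 above the rim, 0.006 level with it. Needs about 7 N, stays where it is pressed, does not spring back; pressing one corner may rock the opposite corner of the lid up.
- seal_d (a joint): How far the rubber gasket block (14 x 14) at the chamber's +x, -y corner (55 and 75 from the centre) is pressed down: 0 stands 6 above the rim, 0.006 level with it. Needs about 7 N, stays where it is pressed, does not spring back; pressing one corner may rock the opposite corner of the lid up.
- chamber: The chamber as a whole; origin at the centre of its underside on the worktop, axes as chamber_rim.
- lid: Loose blue lid, about 0.5 kg: plate 130 (x) x 170 (y) x 12 thick; under it an aluminium plug 84 x 124 and 16 deep that enters the chamber mouth with 3 to spare a side (its last 6 to 8 are 3 narrower a side). It starts standing on its plug on the worktop. Either way round fits. Origin at the centre of the foot of the plug.
- flask: Bystander: conical glass flask with pink liquid and a brown stopper, 64 across, 106 high; origin at its foot.
- stain_bottle: Bystander: small clear bottle with a black cap, 46 across, 89 high; origin at its foot.
Mind the look-alikes: they are no part of the job. Leave any red look-alike of the part that bears pump_key_top alone.

How it is judged:
On the way, in this order (a step that is already met when the one before it is completed fails the run):
1. the lid lies square on the chamber, its plug in the mouth, let go (horizontal distance between lid_plate and chamber_rim below 0.008 m and angle between the x axis of lid_plate and the x axis of chamber_rim, either way round below 0.1 rad and contact force between the fingers and lid below 0.5 N and z of lid_plate in the frame of chamber_rim below 0.012 m and angle between lid_plate's own z axis and vertical below 0.1 rad), for 0.2 s.
2. one corner is pressed home (gasket down more than 4.8 mm) while the gasket at the opposite corner still stands (down less than 3 mm) (((value of joint seal_a above 0.0048 m and value of joint seal_d below 0.003 m) or (value of joint seal_b above 0.0048 m and value of joint seal_c below 0.003 m) or (value of joint seal_c above 0.0048 m and value of joint seal_b below 0.003 m) or (value of joint seal_d above 0.0048 m and value of joint seal_a below 0.003 m))), for 0.1 s.
3. all four gasket corners are pressed home and the lid is flat on the rim (value of joint each of seal_a, seal_b, seal_c, seal_d above 0.0048 m and horizontal distance between lid_plate and chamber_rim below 0.008 m and angle between the x axis of lid_plate and the x axis of chamber_rim, either way round below 0.1 rad and angle between lid_plate's own z axis and vertical below 0.02 rad and z of lid_plate in the frame of chamber_rim below 0.002 m), for 0.2 s.
4. the green key is fully down and the white key up (value of joint pump_key above 0.0065 m and value of joint vent_key below -0.0065 m), for 0.2 s.
At the end, for the whole second after the job is handed in: Lid at rest and released on the chamber, within 8 mm of centre and 0.1 rad of square (either way round), tilt under 0.02 rad, plate under 2 mm above the rim, all gasket corners down over 4.8 mm; green key down and white key up by over 6.5 mm; flask and small bottle upright (all of step 3 and all of step 4 and contact force between the fingers and lid below 0.5 N and linear speed of lid below 0.02 m/s and angle between each of flask, stain_bottle's own z axis and vertical below 0.2 rad); the robot touches nothing.
It fails at once if flask moved more than 30 mm or tipped (distance of flask from where it was at the start of the episode above 0.03 m or angle between flask's own z axis and vertical above 0.4 rad).
It fails at once if small bottle moved more than 30 mm or tipped (distance of stain_bottle from where it was at the start of the episode above 0.03 m or angle between stain_bottle's own z axis and vertical above 0.4 rad).
It fails at once if the lid is dropped, slammed or pressed on the chamber with excessive force (more than 80 N between them) (contact force between lid and chamber above 80 N).
It also fails if it takes over 67 s, if anything falls off the work surface, if the arm or the gripper's body presses on something with over 40 N, if the wrist force passes 120 N, or if a joint passes its speed limit or range.

## Working session

There is one attempt and no reset: what is moved stays moved. The work goes in short steps, Python scripts to look and compute and a shell command to move; the robot and the scene stay as the last step left them, time stands still between calls to the robot, and variables do not carry over. Pictures are saved under pics/ and viewed, at most 10 in all, crops included, and the job is handed in when it is done.

```bash
mkdir -p pics; ls; cat > h.py <<'E'
import numpy as np, cv2
from station import manip
from scipy.spatial.transform import Rotation as R
def shot(name):
    s=manip.state(); c=manip.read_camera(name)
    if name=='wrist':
        T=np.eye(4);T[:3,:3]=R.from_quat(s['orientation']).as_matrix();T[:3,3]=s['eef_pos'];M=T@c['T_tool_cam']
    else:
        W=np.eye(4);W[:3,:3]=cv2.Rodrigues(np.array(c['rvec'],float))[0];W[:3,3]=np.ravel(c['tvec']);M=np.linalg.inv(W)
    c['M']=M; return c
def cloud(c):
    K=c['intrinsics'];d=c['depth'];v,u=np.mgrid[:d.shape[0],:d.shape[1]]
    P=np.stack([(u-K[0,2])/K[0,0]*d,(v-K[1,2])/K[1,1]*d,d],-1)
    W=P@c['M'][:3,:3].T+c['M'][:3,3]; W[d==0]=np.nan; return W
E
python3 - <<'E'
from h import *
for n in ['top','side']:
    c=shot(n); cv2.imwrite(f'pics/{n}0.png',cv2.resize(c['img'][:,:,::-1],(800,600)))
    np.savez(f'{n}0.npz',W=cloud(c),img=c['img'])
    print(n,c['M'].round(3))
print(manip.state(),manip.tcp_to_tips)
E
```

```text
pics
top [[-0.003 -0.986  0.169  0.263]
 [-1.     0.005  0.01   0.106]
 [-0.011 -0.169 -0.986  1.564]
 [ 0.     0.     0.     1.   ]]
side [[-0.913 -0.191  0.359 -0.055]
 [-0.407  0.459 -0.79   1.397]
 [-0.014 -0.868 -0.497  0.886]
 [ 0.     0.     0.     1.   ]]
{'time': 0.1, 'qpos': array([-1.29021164,  0.68990535, -0.19452715,  1.56623018,  0.15729659,
        0.90251123, -0.21511697]), 'joint_velocities': array([-0.00144779, -0.00266612, -0.00019805, -0.0034028 , -0.00096345,
       -0.00151261,  0.00062529]), 'tau': array([-3.67616391e-03, -5.28499997e+01, -1.27177164e+00, -1.53836793e+01,
       -5.26296452e-02,  2.01359770e-03,  5.41133977e-05]), 'eef_pos': array([0.15258312, 0.60552577, 0.25198975]), 'orientation': array([ 1.23048913e-01,  9.92400259e-01, -8.30353293e-04, -4.49829279e-05]), 'wrist_force': array([-0.68835352,  0.72851903,  0.04649044]), 'ft_torque': array([-0.00175125, -0.04967325,  0.06038475]), 'grip_force': 0.0, 'grip_width': 0.08798132318235105} 0.014
```

View pics/top0.png

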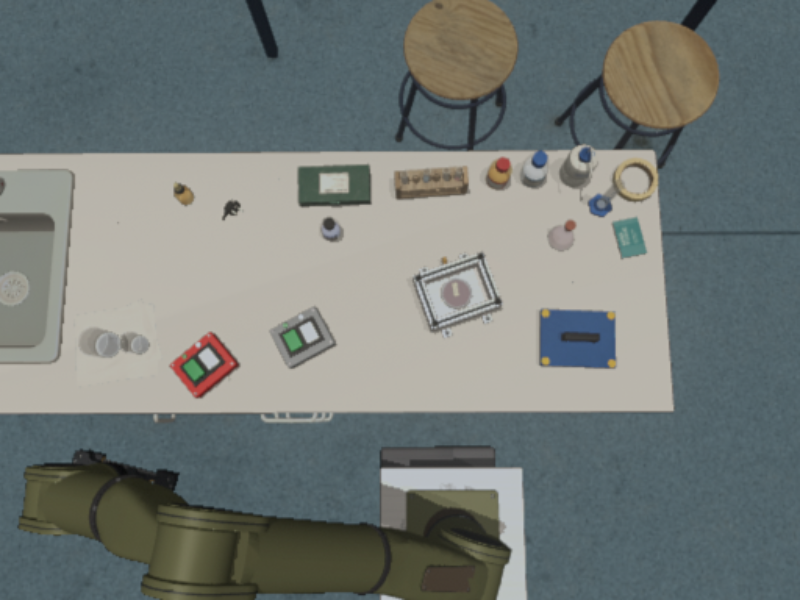

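View pics/side0.png

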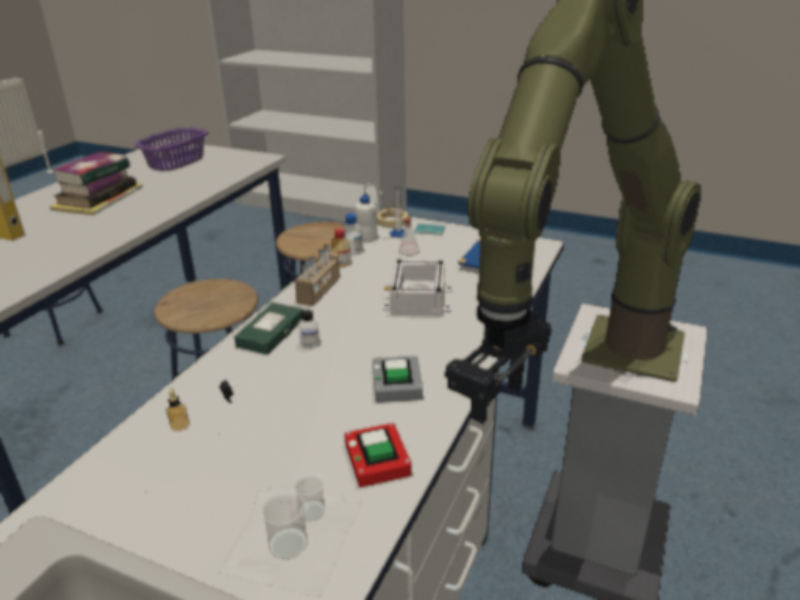

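Top view (800×600): lid at (578,338), the only blue plate; chamber at (457,292); grey switch at (302,337) with its green key at (291,340), while the red look-alike is at (203,364) and must be left alone. Flask at (562,235), small bottle at (331,230). Next I measure from the top depth.

```bash
python3 - <<'E'
from h import *
d=np.load('top0.npz');W=d['W'];img=d['img'].astype(int)
s=512/800
def reg(cx,cy,r):
    m=np.zeros(W.shape[:2],bool);m[int((cy-r)*s):int((cy+r)*s),int((cx-r)*s):int((cx+r)*s)]=1;return m
def rect(m,name):
    P=W[m][:,:2].astype(np.float32);r=cv2.minAreaRect(P*1000);print(name,m.sum(),np.round(r[0]),np.round(r[1]),round(r[2],1),'medz',np.round(np.nanmedian(W[m][:,2]),4))
z=W[...,2];r,g,b=img[...,0],img[...,1],img[...,2]
rect(reg(578,338,55)&(b>r+30)&(z>.01),'lid')
rect(reg(578,338,55)&(z>.045),'handle')
rect(reg(457,292,60)&(z>.055),'chamber')
rect(reg(302,337,45)&(z>.025),'box')
rect(reg(290,340,22)&(g>r+40)&(z>.02),'green')
yl=reg(578,338,55)&(r>b+60)&(g>b+40)
n,l,st,ce=cv2.connectedComponentsWithStats(yl.astype(np.uint8))
for i in range(1,n): print('spot',st[i,4],np.nanmean(W[l==i],0).round(4))
for n_,c in (('flask',(562,235,25)),('bottle',(331,230,20))):
    print(n_,np.nanmean(W[reg(*c)&(z>.02)],0).round(3))
im=d['img'][:,:,::-1]
cr=np.hstack([cv2.resize(im[int((cy-50)*s):int((cy+50)*s),int((cx-50)*s):int((cx+50)*s)],(400,400),interpolation=cv2.INTER_CUBIC) for cx,cy in ((302,337),(578,338))])
cv2.imwrite('pics/crop.png',cr)
E
```

```text
lid 1445 [ 438. -291.] [170. 127.] 87.5 medz 0.0279
handle 124 [ 438. -290.] [79. 19.] 88.3 medz 0.0615
chamber 900 [543. -15.] [131. 171.] 19.0 medz 0.07
box 934 [442. 339.] [101. 120.] 29.0 medz 0.0363
green 98 [441. 361.] [63. 27.] 27.5 medz 0.0502
spot 17 [ 0.4951 -0.2179  0.0302]
spot 15 [ 0.4892 -0.3679  0.0283]
spot 16 [ 0.3858 -0.2135  0.0291]
spot 18 [ 0.3795 -0.3634  0.0297]
flask [ 0.673 -0.261  0.06 ]
bottle [0.688 0.274 0.066]
```

View pics/crop.png

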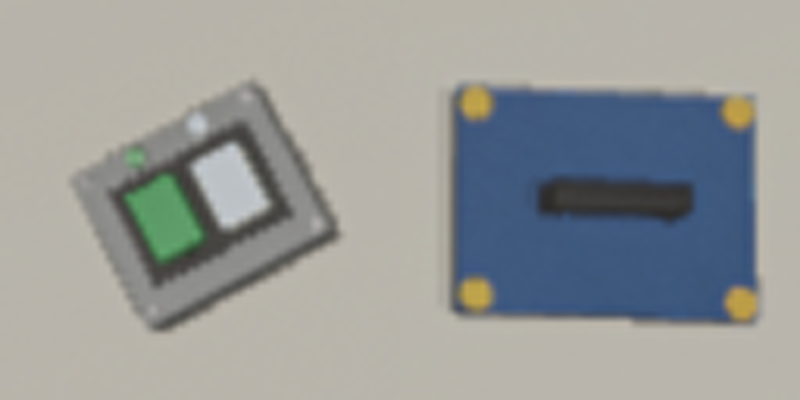

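The crop shows the grey box with the green key on the left and white on the right (mean green (165,215)), and the lid with its black handle at (615,198). Choices confirmed. I'll write a step calculator and approach the lid.

```bash
cat >> h.py <<'E'
def plan(p,yaw,step=.045,start=None,deg=8,tools=True):
    """yaw = world angle (deg) of tool y, tool pointing down; prints shares per row"""
    if start is None:
        s=manip.state();start=(np.array(s['eef_pos']),R.from_quat(s['orientation']))
    p0,r0=start;y=np.radians(yaw);ty=np.array([np.cos(y),np.sin(y),0]);tz=np.array([0,0,-1.])
    r1=R.from_matrix(np.stack([np.cross(ty,tz),ty,tz],1))
    dp=np.array(p)-p0;rv=(r0.inv()*r1).as_rotvec()
    n=max(1,int(np.ceil(np.linalg.norm(dp)/step)),int(np.ceil(np.degrees(np.linalg.norm(rv))/deg)))
    for i in range(n):
        ri=r0*R.from_rotvec(rv*i/n)
        t=ri.inv().apply(dp/n)/.4;a=np.degrees(rv/n)/45
        print('[%s],[%s]'%(','.join('%.3f'%x for x in t),','.join('%.3f'%x for x in a)))
    print(n,'rows');return np.array(p,float),r1
def st():
    s=manip.state();M=R.from_quat(s['orientation']).as_matrix()
    print('t%.1f'%s['time'],s['eef_pos'].round(4),'yaw %.2f tilt %.4f'%(np.degrees(np.arctan2(M[1,1],M[0,1])),np.hypot(M[0,2],M[1,2])),'F',s['wrist_force'].round(1),'w %.4f'%s['grip_width'],s['grip_force'],'q',s['qpos'].round(2))
E
python3 - <<'E'
from h import *
a=plan((.45,.15,.25),37)
plan((.438,-.29,.22),-2.3,start=a)
E
```

```text
[-0.077,-0.071,0.001],[-0.000,0.000,0.066]
[-0.080,-0.067,0.000],[-0.000,0.000,0.066]
[-0.084,-0.063,0.000],[-0.000,0.000,0.066]
[-0.087,-0.058,0.000],[-0.000,0.000,0.066]
[-0.090,-0.054,0.000],[-0.000,0.000,0.066]
[-0.093,-0.049,0.000],[-0.000,0.000,0.066]
[-0.095,-0.044,0.000],[-0.000,0.000,0.066]
[-0.097,-0.039,0.000],[-0.000,0.000,0.066]
[-0.099,-0.034,0.000],[-0.000,0.000,0.066]
[-0.101,-0.029,0.000],[-0.000,0.000,0.066]
[-0.102,-0.023,0.000],[-0.000,0.000,0.066]
[-0.103,-0.018,0.000],[-0.000,0.000,0.066]
[-0.104,-0.012,0.000],[-0.000,0.000,0.066]
13 rows
[-0.086,-0.069,0.008],[0.000,0.000,0.087]
[-0.091,-0.063,0.007],[0.000,0.000,0.087]
[-0.095,-0.056,0.007],[0.000,0.000,0.087]
[-0.098,-0.050,0.008],[0.000,0.000,0.087]
[-0.101,-0.043,0.008],[0.000,0.000,0.087]
[-0.104,-0.036,0.007],[0.000,0.000,0.087]
[-0.106,-0.028,0.008],[0.000,0.000,0.087]
[-0.108,-0.021,0.007],[0.000,0.000,0.087]
[-0.109,-0.014,0.008],[0.000,0.000,0.087]
[-0.110,-0.006,0.007],[0.000,0.000,0.087]
10 rows
```

```bash
python3 -m handwheel '[[1,[-0.077,-0.071,0],[0,0,0.066]],[1,[-0.08,-0.067,0],[0,0,0.066]],[1,[-0.084,-0.063,0],[0,0,0.066]],[1,[-0.087,-0.058,0],[0,0,0.066]],[1,[-0.09,-0.054,0],[0,0,0.066]],[1,[-0.093,-0.049,0],[0,0,0.066]],[1,[-0.095,-0.044,0],[0,0,0.066]],[1,[-0.097,-0.039,0],[0,0,0.066]],[1,[-0.099,-0.034,0],[0,0,0.066]],[1,[-0.101,-0.029,0],[0,0,0.066]]]'
python3 -m handwheel '[[1,[-0.102,-0.023,0],[0,0,0.066]],[1,[-0.103,-0.018,0],[0,0,0.066]],[1,[-0.104,-0.012,0],[0,0,0.066]]]'
python3 -m handwheel '[[1,[-0.086,-0.069,0.008],[0,0,0.087]],[1,[-0.091,-0.063,0.007],[0,0,0.087]],[1,[-0.095,-0.056,0.007],[0,0,0.087]],[1,[-0.098,-0.05,0.008],[0,0,0.087]],[1,[-0.101,-0.043,0.008],[0,0,0.087]],[1,[-0.104,-0.036,0.007],[0,0,0.087]],[1,[-0.106,-0.028,0.008],[0,0,0.087]],[1,[-0.108,-0.021,0.007],[0,0,0.087]],[1,[-0.109,-0.014,0.008],[0,0,0.087]],[1,[-0.11,-0.006,0.007],[0,0,0.087]]]'
python3 -m handwheel '[[1,[0,0,0],[0,0,0]],[1,[0,0,0],[0,0,0]],[1,[0,0,0],[0,0,0]]]'
python3 - <<'E'
from h import *
st()
c=shot('wrist');W=cloud(c);z=W[...,2];img=c['img'].astype(int)
cv2.imwrite('pics/w1.png',c['img'][:,:,::-1])
np.savez('w1.npz',W=W,img=img)
m=(z>.05)&(z<.075)&(np.hypot(W[...,0]-.438,W[...,1]+.29)<.07)
r=cv2.minAreaRect((W[m][:,:2]*1000).astype(np.float32));print(m.sum(),r,np.nanmedian(z[m]))
r_,g,b=img[...,0],img[...,1],img[...,2]
yl=(r_>b+60)&(g>b+40)&(z>.02)&(z<.04)
n,l,s,ce=cv2.connectedComponentsWithStats(yl.astype(np.uint8))
for i in range(1,n):
  if s[i,4]>40: print('spot',s[i,4],np.nanmedian(W[l==i],0).round(4))
E
```

```text
time: 1.1
eef_pos: [0.3823, 0.2536, 0.2526]
orientation: [0.374, 0.927, -0.0, -0.0]
wrist_force: [1.0, -0.1, -0.4]
grip_width: 0.0883
grip_force: 0.0
time: 1.4
eef_pos: [0.4515, 0.1488, 0.2526]
orientation: [0.445, 0.895, -0.0, -0.0]
wrist_force: [0.0, 0.9, -0.3]
grip_width: 0.0883
grip_force: 0.0
time: 2.4
eef_pos: [0.4404, -0.2914, 0.2223]
orientation: [0.72, 0.694, 0.0, -0.0]
wrist_force: [0.8, 0.6, 0.2]
grip_width: 0.0882
grip_force: 0.0
time: 2.7
eef_pos: [0.441, -0.2881, 0.2224]
orientation: [0.718, 0.696, 0.0, -0.001]
wrist_force: [-0.1, 1.1, -0.3]
grip_width: 0.088
grip_force: 0.0
t2.7 [ 0.441  -0.2881  0.2224] yaw -1.77 tilt 0.0018 F [-0.1  1.1 -0.3] w 0.0880 0.0 q [ 0.46  0.6   0.06  1.9  -0.05  0.64  0.52]
1377 ((439.8824768066406, -290.5948181152344), (78.49179077148438, 17.768234252929688), 87.62226867675781) 0.0632221130649972
spot 251 [ 0.3875 -0.2143  0.0302]
spot 253 [ 0.4976 -0.2189  0.0302]
spot 158 [ 0.3813 -0.364   0.0302]
spot 163 [ 0.4914 -0.3689  0.0303]
```

View pics/w1.png

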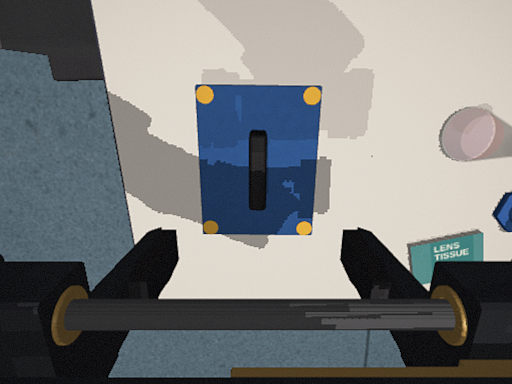

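The wrist view shows the lid under the gripper, handle at (258,170), spots at (204,95),(312,96),(210,228),(304,228); flask at (470,133) clear of the fingers. Descend and grasp.

```bash
python3 - <<'E'
from h import *
plan((.4392,-.291,.050),-2.4,step=.03)
E
```

```text
[-0.001,-0.001,0.072],[-0.000,-0.000,0.002]
[-0.001,-0.001,0.072],[-0.000,-0.000,0.002]
[-0.001,-0.001,0.072],[-0.000,-0.000,0.002]
[-0.001,-0.001,0.072],[-0.000,-0.000,0.002]
[-0.001,-0.001,0.072],[-0.000,-0.000,0.002]
[-0.001,-0.001,0.072],[-0.000,-0.000,0.002]
6 rows
```

```bash
python3 -m handwheel '[[1,[-0.006,-0.005,0.072],[0,0,0.014]],[1,[0,0,0.072],[0,0,0]],[1,[0,0,0.072],[0,0,0]],[1,[0,0,0.072],[0,0,0]],[1,[0,0,0.072],[0,0,0]],[1,[0,0,0.072],[0,0,0]],[1,[0,0,0],[0,0,0]],[1,[0,0,0],[0,0,0]]]'
python3 - <<'E'
from h import *
st()
E
python3 -m handwheel '[[0,[0,0,0],[0,0,0]],[0,[0,0,0],[0,0,0]],[0,[0,0,0],[0,0,0]],[0,[0,0,0],[0,0,0]],[0,[0,0,0],[0,0,0]],[0,[0,0,0],[0,0,0]],[0,[0,0,0],[0,0,0]],[0,[0,0,0],[0,0,0]]]'
python3 -m handwheel '[[0,[0,0,-0.02],[0,0,0]],[0,[0,0,-0.04],[0,0,0]],[0,[0,0,-0.07],[0,0,0]],[0,[0,0,-0.07],[0,0,0]],[0,[0,0,-0.07],[0,0,0]],[0,[0,0,-0.07],[0,0,0]],[0,[0,0,-0.03],[0,0,0]],[0,[0,0,0],[0,0,0]],[0,[0,0,0],[0,0,0]]]'
python3 - <<'E'
from h import *
st()
p=plan((.53,-.10,.205),10,step=.03,deg=3)
plan((.543,-.015,.205),18.8,step=.03,deg=3,start=p)
E
```

```text
time: 3.55
eef_pos: [0.4391, -0.291, 0.0502]
orientation: [0.722, 0.692, 0.0, -0.001]
wrist_force: [0.6, 0.1, 0.3]
grip_width: 0.0885
grip_force: 0.0
t3.5 [ 0.4391 -0.291   0.0502] yaw -2.43 tilt 0.0011 F [0.6 0.1 0.3] w 0.0885 0.0 q [ 0.49  0.9   0.02  2.   -0.07  0.24  0.52]
time: 4.35
eef_pos: [0.4388, -0.2921, 0.0498]
orientation: [0.723, 0.691, 0.0, -0.0]
wrist_force: [-0.8, -1.2, 0.2]
grip_width: 0.0261
grip_force: 0.0
time: 5.25
eef_pos: [0.4382, -0.2916, 0.197]
orientation: [0.722, 0.691, -0.0, -0.001]
wrist_force: [0.0, -0.1, -4.3]
grip_width: 0.0178
grip_force: 30.0
t5.2 [ 0.4382 -0.2916  0.197 ] yaw -2.52 tilt 0.0019 F [ 0.  -0.1 -4.3] w 0.0178 29.970175051130354 q [ 0.47  0.64  0.05  1.93 -0.06  0.58  0.52]
[0.061,0.026,-0.002],[-0.000,-0.000,-0.035]
[0.060,0.028,-0.002],[-0.000,-0.000,-0.035]
[0.060,0.029,-0.002],[-0.000,-0.000,-0.035]
[0.059,0.031,-0.002],[-0.000,-0.000,-0.035]
[0.058,0.033,-0.003],[-0.000,-0.000,-0.035]
[0.057,0.034,-0.003],[-0.000,-0.000,-0.035]
[0.056,0.036,-0.003],[-0.000,-0.000,-0.035]
[0.055,0.037,-0.003],[-0.000,-0.000,-0.035]
8 rows
[0.068,0.023,0.000],[0.000,0.000,-0.065]
[0.067,0.026,0.000],[0.000,0.000,-0.065]
[0.065,0.030,0.000],[0.000,0.000,-0.065]
3 rows
```

```bash
python3 -m handwheel '[[0,[0.031,0.013,-0.002],[0,0,-0.02]],[0,[0.06,0.028,-0.003],[0,0,-0.035]],[0,[0.06,0.029,-0.003],[0,0,-0.035]],[0,[0.059,0.031,-0.003],[0,0,-0.035]],[0,[0.058,0.033,-0.003],[0,0,-0.035]],[0,[0.057,0.034,-0.003],[0,0,-0.035]],[0,[0.056,0.036,-0.003],[0,0,-0.035]],[0,[0.055,0.037,-0.003],[0,0,-0.035]]]'
python3 -m handwheel '[[0,[0.068,0.023,0],[0,0,-0.065]],[0,[0.067,0.026,0],[0,0,-0.065]],[0,[0.065,0.03,0],[0,0,-0.065]],[0,[0.03,0.013,0],[0,0,-0.015]],[0,[0,0,0],[0,0,0]],[0,[0,0,0],[0,0,0]],[0,[0,0,0],[0,0,0]],[0,[0,0,0],[0,0,0]]]'
python3 - <<'E'
from h import *
st()
c=shot('top');W=cloud(c);i=c['img'].astype(int)
b=(i[...,2]>i[...,0]+30)&(W[...,2]>.09)&(W[...,2]<.22)&(np.hypot(W[...,0]-.543,W[...,1]+.015)<.14)
r=cv2.minAreaRect((W[b][:,:2]*1000).astype(np.float32));print(b.sum(),r,np.nanmedian(W[b][:,2]))
yl=(i[...,0]>i[...,2]+60)&(i[...,1]>i[...,2]+40)&(W[...,2]>.1)&(np.hypot(W[...,0]-.543,W[...,1]+.015)<.14)
n,l,s,ce=cv2.connectedComponentsWithStats(yl.astype(np.uint8))
for k in range(1,n): print('spot',s[k,4],np.nanmedian(W[l==k],0).round(4))
w=shot('wrist');Ww=cloud(w);j=w['img'].astype(int)
b=(j[...,2]>j[...,0]+30)&(Ww[...,2]>.1)&(Ww[...,2]<.25);print('wrist plate z',np.nanmedian(Ww[b],0))
yl=(j[...,0]>j[...,2]+60)&(j[...,1]>j[...,2]+40)&(Ww[...,2]>.1)
n,l,s,ce=cv2.connectedComponentsWithStats(yl.astype(np.uint8))
for k in range(1,n):
  if s[k,4]>30: print('wspot',s[k,4],np.nanmedian(Ww[l==k],0).round(4))
im=np.hstack([cv2.resize(c['img'][130:250,215:375],(400,300)),cv2.resize(w['img'],(400,300))])
cv2.imwrite('pics/hold.png',im[:,:,::-1])
E
```

```text
time: 6.05
eef_pos: [0.5267, -0.1104, 0.2057]
orientation: [0.646, 0.764, -0.0, -0.001]
wrist_force: [0.5, -0.3, -3.7]
grip_width: 0.0178
grip_force: 30.0
time: 6.85
eef_pos: [0.5417, -0.0169, 0.207]
orientation: [0.583, 0.812, -0.001, 0.0]
wrist_force: [-0.2, -0.3, -4.4]
grip_width: 0.0172
grip_force: 30.0
t6.8 [ 0.5417 -0.0169  0.207 ] yaw 18.67 tilt 0.0011 F [-0.2 -0.3 -4.4] w 0.0172 29.97067985124886 q [-0.07  0.64  0.02  1.87 -0.02  0.63  0.29]
618 ((523.9701538085938, 33.262420654296875), (128.16090393066406, 68.42326354980469), 22.454622268676758) 0.17761737393711385
spot 20 [0.5689 0.0728 0.1782]
spot 23 [0.4636 0.0381 0.1773]
wrist plate z [0.52675699 0.02346612 0.17927339]
wspot 1015 [0.4661 0.0371 0.1794]
wspot 1038 [0.5702 0.0724 0.1802]
wspot 125 [0.5183 0.0049 0.2785]
wspot 107 [0.5485 0.014  0.2788]
```

View pics/hold.png

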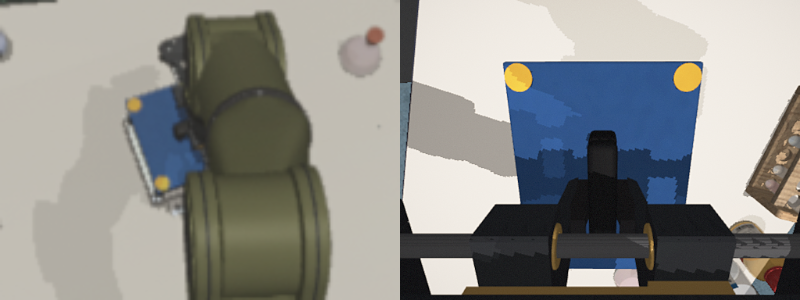

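The held-lid picture shows the lid level in the grip with spots at (518,77),(687,77) in the wrist half. The plate top is 29 mm below the TCP and the lid centre is within about 1 mm of it. Now align and lower.

```bash
python3 - <<'E'
from h import *
plan((.543,-.0155,.130),18.9,step=.02)
E
```

```text
[0.000,0.001,0.048],[-0.000,0.000,-0.001]
[0.000,0.001,0.048],[-0.000,0.000,-0.001]
[0.000,0.001,0.048],[-0.000,0.000,-0.001]
[0.000,0.001,0.048],[-0.000,0.000,-0.001]
4 rows
```

```bash
python3 -m handwheel '[[0,[0.002,0.004,0],[0,0,-0.005]],[0,[0,0,0.03],[0,0,0]],[0,[0,0,0.048],[0,0,0]],[0,[0,0,0.048],[0,0,0]],[0,[0,0,0.04],[0,0,0]],[0,[0,0,0.018],[0,0,0]],[0,[0,0,0.008],[0,0,0]],[0,[0,0,0],[0,0,0]],[0,[0,0,0],[0,0,0]]]'
python3 - <<'E'
from h import *
st()
E
```

```text
time: 7.85
eef_pos: [0.5438, -0.0138, 0.1308]
orientation: [0.58, 0.814, 0.0, 0.0]
wrist_force: [0.6, -0.4, -4.5]
grip_width: 0.0178
grip_force: 30.0
t7.8 [ 0.5438 -0.0138  0.1308] yaw 19.07 tilt 0.0013 F [ 0.6 -0.4 -4.5] w 0.0178 29.970800313167274 q [-0.07  0.77  0.01  1.92 -0.02  0.45  0.29]
```

```bash
python3 -m handwheel '[[0,[0,-0.002,0.005],[0,0,0]],[0,[0,0,0.005],[0,0,0]],[0,[0,0,0.005],[0,0,0]],[0,[0,0,0.005],[0,0,0]],[0,[0,0,0.005],[0,0,0]],[0,[0,0,0],[0,0,0]]]'
python3 -m handwheel '[[0,[0,0,0.003],[0,0,0]],[0,[0,0,0],[0,0,0]]]'
python3 -m handwheel '[[0,[0,0,0.003],[0,0,0]],[0,[0,0,0],[0,0,0]]]'
```

```text
time: 8.45
eef_pos: [0.5423, -0.014, 0.12]
orientation: [0.58, 0.814, -0.0, -0.0]
wrist_force: [-0.1, 0.1, -4.5]
grip_width: 0.0179
grip_force: 30.0
time: 8.65
eef_pos: [0.5425, -0.014, 0.119]
orientation: [0.58, 0.814, -0.0, -0.0]
wrist_force: [-0.2, 0.2, -4.5]
grip_width: 0.0178
grip_force: 30.0
time: 8.85
eef_pos: [0.5426, -0.014, 0.1179]
orientation: [0.58, 0.814, 0.0, 0.0]
wrist_force: [-0.7, -0.0, -3.8]
grip_width: 0.0178
grip_force: 30.0
```

```bash
python3 -m handwheel '[[0,[0,0,0.002],[0,0,0]],[0,[0,0,0],[0,0,0]]]'
python3 -m handwheel '[[0,[0,0,0.002],[0,0,0]],[0,[0,0,0],[0,0,0]]]'
```

```text
time: 9.05
eef_pos: [0.5428, -0.0139, 0.1175]
orientation: [0.58, 0.814, 0.0, 0.0]
wrist_force: [0.2, 1.0, 0.6]
grip_width: 0.0177
grip_force: 30.0
time: 9.25
eef_pos: [0.5429, -0.014, 0.1174]
orientation: [0.58, 0.814, 0.0, 0.0]
wrist_force: [-1.4, 1.1, 8.6]
grip_width: 0.018
grip_force: 30.0
```

Contact felt at the expected height (TCP 0.1175). Relax slightly, release and rise.

```bash
python3 -m handwheel '[[0,[0,0,-0.002],[0,0,0]],[1,[0,0,0],[0,0,0]],[1,[0,0,0],[0,0,0]],[1,[0,0,0],[0,0,0]],[1,[0,0,0],[0,0,0]],[1,[0,0,0],[0,0,0]],[1,[0,0,0],[0,0,0]],[1,[0,0,0],[0,0,0]]]'
python3 -m handwheel '[[1,[0,0,-0.05],[0,0,0]],[1,[0,0,-0.1],[0,0,0]],[1,[0,0,-0.1],[0,0,0]],[1,[0,0,-0.1],[0,0,0]],[0,[0,0,-0.03],[0,0,0]],[0,[0,0,0],[0,0,0]],[0,[0,0,0],[0,0,0]]]'
python3 - <<'E'
from h import *
st()
w=shot('wrist');Ww=cloud(w);j=w['img'].astype(int)
cv2.imwrite('pics/placed.png',w['img'][:,:,::-1])
b=(j[...,2]>j[...,0]+30)&(Ww[...,2]>.07)&(Ww[...,2]<.1)
from numpy.linalg import lstsq
P=Ww[b];A=np.c_[P[:,:2]-P[:,:2].mean(0),np.ones(len(P))];print('plane',lstsq(A,P[:,2],rcond=None)[0])
yl=(j[...,0]>j[...,2]+60)&(j[...,1]>j[...,2]+40)&(Ww[...,2]>.06)&(Ww[...,2]<.11)
n,l,s,ce=cv2.connectedComponentsWithStats(yl.astype(np.uint8))
for k in range(1,n):
  if s[k,4]>30: print('wspot',s[k,4],ce[k].round(),np.nanmedian(Ww[l==k],0).round(4))
E
```

```text
time: 10.05
eef_pos: [0.5425, -0.014, 0.1171]
orientation: [0.58, 0.814, 0.0, -0.0]
wrist_force: [-0.3, 0.3, 0.1]
grip_width: 0.0712
grip_force: 0.0
time: 10.75
eef_pos: [0.542, -0.014, 0.2685]
orientation: [0.58, 0.814, -0.0, -0.0]
wrist_force: [-0.1, -0.0, -0.2]
grip_width: 0.0666
grip_force: 0.0
t10.8 [ 0.542  -0.014   0.2685] yaw 19.08 tilt 0.0010 F [-0.1 -0.  -0.2] w 0.0666 0.0 q [-0.07  0.56  0.02  1.8  -0.02  0.78  0.29]
plane [ 0.00041017 -0.00087469  0.08962434]
wspot 277 [203.  91.] [0.4666 0.0391 0.0903]
wspot 279 [316.  91.] [0.5704 0.075  0.0901]
wspot 171 [211. 230.] [ 0.5154 -0.1028  0.0903]
wspot 178 [308. 230.] [ 0.6194 -0.0665  0.0903]
```

View pics/placed.png

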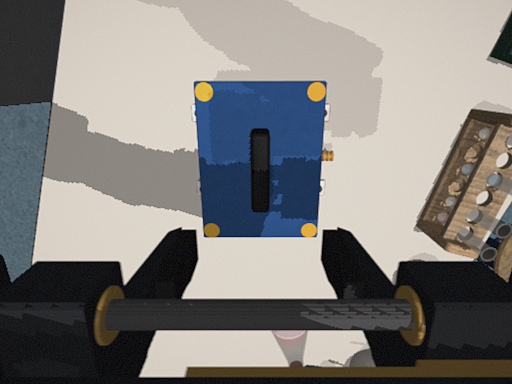

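The picture shows the lid lying flat and centred on the chamber, with spots at (203,91), (316,91), (211,230) and (308,230) and the barb at (327,155). It is level at the unpressed height. Go press corner a (−x,+y) with closed fingers.

```bash
python3 - <<'E'
from h import *
p=plan((.4666,.0390,.115),19,step=.045)
for q in ((.6194,-.0665),(.4666,.039),(.5154,-.1028),(.5704,.075)): print(((p[1].inv().apply(np.r_[q,.115]-p[0]))/.4).round(3)); p=(np.r_[q,.115],p[1])
E
```

```text
[0.047,-0.033,0.096],[-0.001,-0.000,0.000]
[0.047,-0.033,0.096],[-0.001,-0.000,0.000]
[0.047,-0.033,0.096],[-0.001,-0.000,0.000]
[0.047,-0.033,0.096],[-0.001,-0.000,0.000]
4 rows
[-0.374  0.275  0.   ]
[ 0.374 -0.275  0.   ]
[-0.375 -0.     0.   ]
[0.376 0.275 0.   ]
```

```bash
python3 -m handwheel '[[0,[0.063,-0.044,0],[0,0,0]],[0,[0.063,-0.044,0],[0,0,0]],[0,[0.062,-0.044,0.05],[0,0,0]],[0,[0,0,0.1],[0,0,0]],[0,[0,0,0.1],[0,0,0]],[0,[0,0,0.1],[0,0,0]],[0,[0,0,0.035],[0,0,0]],[0,[0,0,0],[0,0,0]],[0,[0,0,0],[0,0,0]]]'
python3 -m handwheel '[[0,[0,0,0.018],[0,0,0]],[0,[0,0,0.005],[0,0,0]],[0,[0,0,0.005],[0,0,0]],[0,[0,0,0],[0,0,0]]]'
```

```text
time: 11.7
eef_pos: [0.4675, 0.0397, 0.1145]
orientation: [0.58, 0.814, -0.001, -0.001]
wrist_force: [-0.4, 0.0, 0.0]
grip_width: 0.0005
grip_force: 0.0
time: 12.1
eef_pos: [0.4682, 0.0398, 0.1041]
orientation: [0.58, 0.814, 0.0, 0.0]
wrist_force: [-0.1, 0.4, 0.3]
grip_width: 0.0006
grip_force: 0.0
```

```bash
python3 -m handwheel '[[0,[0,-0.002,0.004],[0,0,0]],[0,[0,0,0.004],[0,0,0]],[0,[0,0,0],[0,0,0]]]'
python3 -m handwheel '[[0,[0,0,0.004],[0,0,0]],[0,[0,0,0.003],[0,0,0]],[0,[0,0,0],[0,0,0]]]'
python3 -m handwheel '[[0,[0,0,0.003],[0,0,0]],[0,[0,0,0.003],[0,0,0]],[0,[0,0,0],[0,0,0]]]'
```

```text
time: 12.4
eef_pos: [0.4674, 0.0396, 0.1011]
orientation: [0.58, 0.815, 0.0, 0.0]
wrist_force: [-0.6, 0.2, 3.8]
grip_width: 0.0005
grip_force: 2.0
time: 12.7
eef_pos: [0.4671, 0.0397, 0.0985]
orientation: [0.58, 0.815, 0.0, -0.0]
wrist_force: [-2.0, 0.5, 6.8]
grip_width: 0.0005
grip_force: 3.5
time: 13.0
eef_pos: [0.4669, 0.0398, 0.0971]
orientation: [0.58, 0.815, 0.0, 0.0]
wrist_force: [-3.6, 1.4, 19.3]
grip_width: 0.0004
grip_force: 9.8
```

```bash
python3 -m handwheel '[[0,[0,0,0.002],[0,0,0]],[0,[0,0,0.001],[0,0,0]],[0,[0,0,0],[0,0,0]]]'
```

```text
time: 13.3
eef_pos: [0.467, 0.0398, 0.0968]
orientation: [0.58, 0.815, 0.001, 0.0]
wrist_force: [-5.0, 0.9, 31.6]
grip_width: 0.0002
grip_force: 15.8
```

Hard stop at the rim: corner a is home. Next the opposite corner d.

```bash
python3 -m handwheel '[[0,[0,0,-0.03],[0,0,0]],[0,[0,0,-0.12],[0,0,0]],[0,[-0.093,0.069,-0.01],[0,0,0]],[0,[-0.094,0.069,0],[0,0,0]],[0,[-0.093,0.069,0],[0,0,0]],[0,[-0.094,0.069,0],[0,0,0]],[0,[0,0,0],[0,0,0]],[0,[0,0,0.06],[0,0,0]],[0,[0,0,0.055],[0,0,0]],[0,[0,0,0],[0,0,0]]]'
python3 - <<'E'
from h import *
st()
E
```

```text
time: 14.3
eef_pos: [0.6176, -0.0651, 0.1096]
orientation: [0.58, 0.815, -0.002, -0.003]
wrist_force: [-0.8, 0.5, -0.1]
grip_width: 0.0005
grip_force: 0.0
t14.3 [ 0.6176 -0.0651  0.1096] yaw 19.10 tilt 0.0069 F [-0.8  0.5 -0.1] w 0.0005 0.0 q [ 0.04  0.87 -0.02  1.69  0.02  0.59  0.34]
```

```bash
python3 -m handwheel '[[0,[-0.002,0.004,0.008],[0,0,0]],[0,[0,0,0.006],[0,0,0]],[0,[0,0,0.005],[0,0,0]],[0,[0,0,0.004],[0,0,0]],[0,[0,0,0],[0,0,0]]]'
python3 -m handwheel '[[0,[0,0,0.004],[0,0,0]],[0,[0,0,0.004],[0,0,0]],[0,[0,0,0],[0,0,0]]]'
python3 -m handwheel '[[0,[0,0,0.003],[0,0,0]],[0,[0,0,0.002],[0,0,0]],[0,[0,0,0],[0,0,0]]]'
```

```text
time: 14.8
eef_pos: [0.6223, -0.066, 0.1033]
orientation: [0.58, 0.814, 0.0, 0.0]
wrist_force: [-0.4, -0.6, -0.1]
grip_width: 0.0003
grip_force: 0.0
time: 15.1
eef_pos: [0.6228, -0.0661, 0.1008]
orientation: [0.58, 0.814, 0.0, 0.001]
wrist_force: [0.0, -0.3, 5.2]
grip_width: 0.0005
grip_force: 2.6
time: 15.4
eef_pos: [0.623, -0.0662, 0.0991]
orientation: [0.58, 0.814, 0.0, 0.001]
wrist_force: [-1.5, 0.0, 6.8]
grip_width: 0.0001
grip_force: 3.7
```

```bash
python3 -m handwheel '[[0,[0,0,0.003],[0,0,0]],[0,[0,0,0.003],[0,0,0]],[0,[0,0,0],[0,0,0]]]'
python3 -m handwheel '[[0,[0,0,0.002],[0,0,0]],[0,[0,0,0.001],[0,0,0]],[0,[0,0,0],[0,0,0]]]'
```

```text
time: 15.7
eef_pos: [0.6233, -0.0662, 0.0973]
orientation: [0.58, 0.814, 0.001, 0.001]
wrist_force: [-2.0, 0.3, 9.9]
grip_width: 0.0005
grip_force: 5.2
time: 16.0
eef_pos: [0.6233, -0.0663, 0.0971]
orientation: [0.58, 0.814, 0.001, 0.001]
wrist_force: [-3.2, 0.1, 18.1]
grip_width: 0.0006
grip_force: 8.7
```

```bash
python3 -m handwheel '[[0,[0,0,0.002],[0,0,0]],[0,[0,0,0.001],[0,0,0]],[0,[0,0,0],[0,0,0]]]'
python3 -m handwheel '[[0,[0,0,-0.03],[0,0,0]],[0,[0,0,-0.12],[0,0,0]],[0,[0,0,-0.06],[0,0,0]],[0,[0,0,0],[0,0,0]]]'
python3 - <<'E'
from h import *
st()
p=plan((.5704,.075,.18),19)
E
```

```text
time: 16.3
eef_pos: [0.6234, -0.0663, 0.0969]
orientation: [0.58, 0.814, 0.001, 0.001]
wrist_force: [-4.9, 1.2, 25.5]
grip_width: 0.0004
grip_force: 12.3
time: 16.7
eef_pos: [0.6249, -0.0663, 0.1811]
orientation: [0.58, 0.814, 0.002, 0.003]
wrist_force: [0.6, 0.3, -0.1]
grip_width: 0.0004
grip_force: 0.0
t16.7 [ 0.6249 -0.0663  0.1811] yaw 19.06 tilt 0.0080 F [ 0.6  0.3 -0.1] w 0.0004 0.0 q [ 0.04  0.77 -0.02  1.64  0.02  0.72  0.35]
[0.095,-0.003,0.000],[0.002,0.001,0.000]
[0.095,-0.003,0.000],[0.002,0.001,0.000]
[0.095,-0.003,0.001],[0.002,0.001,0.000]
[0.095,-0.003,0.001],[0.002,0.001,0.000]
4 rows
```

Now corner c.

```bash
python3 -m handwheel '[[0,[0.095,-0.003,0],[0,0,0]],[0,[0.095,-0.003,0],[0,0,0]],[0,[0.095,-0.003,0],[0,0,0]],[0,[0.095,-0.003,0],[0,0,0]],[0,[0,0,0],[0,0,0]],[0,[0,0,0.09],[0,0,0]],[0,[0,0,0.08],[0,0,0]],[0,[0,0,0.01],[0,0,0]],[0,[0,0,0],[0,0,0]],[0,[0,0,0],[0,0,0]]]'
python3 -m handwheel '[[0,[0,0,0.006],[0,0,0]],[0,[0,0,0.006],[0,0,0]],[0,[0,0,0.005],[0,0,0]],[0,[0,0,0],[0,0,0]]]'
python3 -m handwheel '[[0,[0,0,0.004],[0,0,0]],[0,[0,0,0.003],[0,0,0]],[0,[0,0,0],[0,0,0]]]'
```

```text
time: 17.7
eef_pos: [0.5687, 0.0757, 0.1059]
orientation: [0.58, 0.814, 0.0, 0.0]
wrist_force: [0.4, 1.2, 0.3]
grip_width: 0.0005
grip_force: 0.0
time: 18.1
eef_pos: [0.5688, 0.0763, 0.0989]
orientation: [0.58, 0.814, 0.001, 0.001]
wrist_force: [-1.0, 0.1, 4.2]
grip_width: 0.0002
grip_force: 2.0
time: 18.4
eef_pos: [0.5688, 0.0764, 0.0967]
orientation: [0.58, 0.814, 0.001, 0.001]
wrist_force: [-0.5, 0.8, 9.7]
grip_width: 0.0003
grip_force: 4.9
```

```bash
python3 -m handwheel '[[0,[0,0,0.003],[0,0,0]],[0,[0,0,0.002],[0,0,0]],[0,[0,0,0],[0,0,0]]]'
python3 -m handwheel '[[0,[0,0,0.001],[0,0,0]],[0,[0,0,0.001],[0,0,0]],[0,[0,0,0],[0,0,0]]]'
python3 -m handwheel '[[0,[0,0,-0.03],[0,0,0]],[0,[0,0,-0.12],[0,0,0]],[0,[0,0,-0.06],[0,0,0]],[0,[0,0,0],[0,0,0]]]'
python3 - <<'E'
from h import *
st()
p=plan((.5154,-.1028,.18),19)
E
```

```text
time: 18.7
eef_pos: [0.5689, 0.0763, 0.0965]
orientation: [0.58, 0.814, 0.001, 0.001]
wrist_force: [-4.0, -0.1, 24.3]
grip_width: 0.0006
grip_force: 12.4
time: 19.0
eef_pos: [0.5689, 0.0763, 0.0964]
orientation: [0.58, 0.814, 0.001, 0.001]
wrist_force: [-5.5, 0.2, 32.0]
grip_width: 0.0002
grip_force: 15.5
time: 19.4
eef_pos: [0.5702, 0.0763, 0.18]
orientation: [0.58, 0.814, 0.002, 0.002]
wrist_force: [-0.0, -1.3, -0.4]
grip_width: 0.0006
grip_force: 0.0
t19.4 [0.5702 0.0763 0.18  ] yaw 19.05 tilt 0.0067 F [-0.  -1.3 -0.4] w 0.0006 0.0 q [-0.22  0.72  0.01  1.8  -0.01  0.62  0.13]
[-0.076,-0.055,-0.000],[0.002,0.000,0.000]
[-0.076,-0.055,-0.000],[0.002,0.000,0.000]
[-0.076,-0.055,-0.000],[0.002,0.000,0.000]
[-0.076,-0.055,-0.000],[0.002,0.000,0.000]
[-0.076,-0.055,-0.000],[0.002,0.000,0.000]
5 rows
```

Corner b.

```bash
python3 -m handwheel '[[0,[-0.095,-0.069,0],[0.01,0,0]],[0,[-0.095,-0.069,0],[0,0,0]],[0,[-0.095,-0.069,0],[0,0,0]],[0,[-0.095,-0.069,0],[0,0,0]],[0,[0,0,0],[0,0,0]],[0,[0,0,0.09],[0,0,0]],[0,[0,0,0.08],[0,0,0]],[0,[0,0,0.01],[0,0,0]],[0,[0,0,0],[0,0,0]],[0,[0,0,0],[0,0,0]]]'
python3 -m handwheel '[[0,[0,0,0.006],[0,0,0]],[0,[0,0,0.006],[0,0,0]],[0,[0,0,0.005],[0,0,0]],[0,[0,0,0],[0,0,0]]]'
python3 -m handwheel '[[0,[0,0,0.004],[0,0,0]],[0,[0,0,0.003],[0,0,0]],[0,[0,0,0],[0,0,0]]]'
```

```text
time: 20.4
eef_pos: [0.5132, -0.1035, 0.106]
orientation: [0.58, 0.815, -0.003, -0.002]
wrist_force: [-0.3, -0.2, 0.1]
grip_width: 0.0003
grip_force: 0.0
time: 20.8
eef_pos: [0.5136, -0.104, 0.099]
orientation: [0.58, 0.814, -0.003, -0.001]
wrist_force: [1.1, 0.3, 3.8]
grip_width: 0.0002
grip_force: 2.0
time: 21.1
eef_pos: [0.5136, -0.1042, 0.0965]
orientation: [0.58, 0.814, -0.003, -0.001]
wrist_force: [-0.1, 0.2, 9.9]
grip_width: 0.0005
grip_force: 5.0
```

```bash
python3 -m handwheel '[[0,[0,0,0.003],[0,0,0]],[0,[0,0,0.003],[0,0,0]],[0,[0,0,0],[0,0,0]]]'
python3 -m handwheel '[[0,[0,0,-0.03],[0,0,0]],[0,[0,0,-0.12],[0,0,0]],[0,[0,0,-0.12],[0,0,0]],[0,[0.1,0,-0.1],[0,0,0]],[0,[0.1,0,0],[0,0,0]],[0,[0,0,0],[0,0,0]],[0,[0,0,0],[0,0,0]]]'
python3 - <<'E'
from h import *
st()
w=shot('wrist');Ww=cloud(w);j=w['img'].astype(int);z=Ww[...,2]
b=(j[...,2]>j[...,0]+30)&(z>.07)&(z<.1)
P=Ww[b];A=np.c_[P[:,:2]-P[:,:2].mean(0),np.ones(len(P))];print(len(P),'plane',np.linalg.lstsq(A,P[:,2],rcond=None)[0])
yl=(j[...,0]>j[...,2]+60)&(j[...,1]>j[...,2]+40)&(z>.06)&(z<.11)
n,l,s,ce=cv2.connectedComponentsWithStats(yl.astype(np.uint8))
for k in range(1,n):
  if s[k,4]>30: print('wspot',s[k,4],ce[k].round(),np.nanmean(Ww[l==k],0).round(4))
E
```

```text
time: 21.4
eef_pos: [0.5136, -0.1042, 0.0963]
orientation: [0.58, 0.814, -0.003, -0.001]
wrist_force: [-4.2, -0.1, 32.2]
grip_width: 0.0006
grip_force: 16.5
time: 22.1
eef_pos: [0.4884, -0.0314, 0.2364]
orientation: [0.579, 0.815, -0.004, -0.003]
wrist_force: [-0.8, -0.8, -0.9]
grip_width: 0.0006
grip_force: 0.0
t22.1 [ 0.4884 -0.0314  0.2364] yaw 19.21 tilt 0.0094 F [-0.8 -0.8 -0.9] w 0.0006 0.0 q [-0.02  0.54 -0.02  1.98  0.02  0.63  0.28]
18365 plane [ 0.00023651 -0.00055712  0.08369803]
wspot 329 [263.  94.] [0.4666 0.0388 0.0842]
wspot 336 [386.  94.] [0.5705 0.0746 0.0842]
wspot 204 [367. 243.] [ 0.6194 -0.0669  0.0843]
```

Plate dropped 6.0 mm and is level (slopes <0.001), so all corners are sealed. On to the grey switch.

```bash
python3 - <<'E'
from h import *
plan((.455,.31,.2),29)
E
```

```text
[0.105,0.025,0.011],[-0.002,-0.000,-0.028]
[0.104,0.027,0.011],[-0.002,-0.000,-0.028]
[0.103,0.030,0.011],[-0.002,-0.000,-0.028]
[0.103,0.032,0.011],[-0.002,-0.000,-0.028]
[0.102,0.034,0.011],[-0.002,-0.000,-0.028]
[0.101,0.036,0.011],[-0.002,-0.000,-0.028]
[0.100,0.038,0.011],[-0.002,-0.000,-0.028]
[0.100,0.041,0.011],[-0.002,-0.000,-0.028]
8 rows
```

```bash
python3 -m handwheel '[[0,[0.105,0.025,0.011],[-0.002,0,-0.028]],[0,[0.104,0.027,0.011],[-0.002,0,-0.028]],[0,[0.103,0.03,0.011],[-0.002,0,-0.028]],[0,[0.103,0.032,0.011],[-0.002,0,-0.028]],[0,[0.102,0.034,0.011],[-0.002,0,-0.028]],[0,[0.101,0.036,0.011],[-0.002,0,-0.028]],[0,[0.1,0.038,0.011],[-0.002,0,-0.028]],[0,[0.1,0.041,0.011],[-0.002,0,-0.028]],[0,[0,0,0],[0,0,0]],[0,[0,0,0],[0,0,0]]]'
cat > key.py <<'E'
from h import *
st()
w=shot('wrist');W=cloud(w);j=w['img'].astype(int);z=W[...,2];r,g,b=j[...,0],j[...,1],j[...,2]
D=np.hypot(W[...,0]-.442,W[...,1]-.339)<.07
def rep(n,m):
    m=cv2.morphologyEx(m.astype(np.uint8),cv2.MORPH_OPEN,np.ones((5,5)))>0
    q=cv2.minAreaRect((W[m][:,:2]*1000).astype(np.float32));print(n,m.sum(),np.round(q[0],1),np.round(q[1],1),round(q[2],1),'z',np.nanmedian(z[m]).round(4))
rep('green',D&(g>r+40)&(z>.037)); rep('white',D&(abs(r-g)<15)&(r>150)&(z>.039)); rep('box',D&(z>.028))
cv2.imwrite('pics/key%d.png'%(manip.state()['time']*10),w['img'][:,:,::-1])
E
python3 key.py; ls pics
```

```text
time: 23.15
eef_pos: [0.4554, 0.3096, 0.2003]
orientation: [0.506, 0.862, 0.001, 0.001]
wrist_force: [0.5, -0.8, -0.4]
grip_width: 0.0003
grip_force: 0.0
t23.1 [0.4554 0.3096 0.2003] yaw 29.16 tilt 0.0029 F [ 0.5 -0.8 -0.4] w 0.0003 0.0 q [-0.68  0.66 -0.    1.85  0.01  0.62 -0.18]
green 1605 [445.5 361.1] [67.9 31. ] 29.3 z 0.0515
white 641 [451.7 325.2] [42.3 19.1] 28.3 z 0.0435
box 53413 [441.2 337.2] [136.3 119.8] 29.1 z 0.2692
crop.png
hold.png
key232.png
placed.png
side0.png
top0.png
w1.png
```

View pics/key232.png

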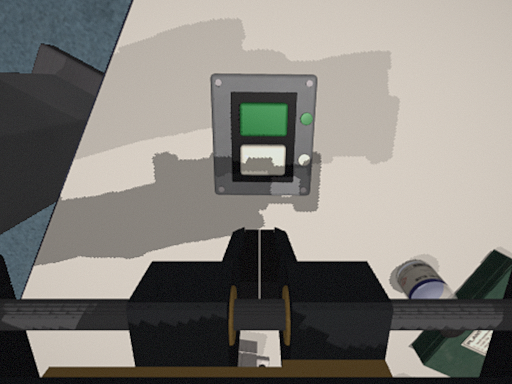

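The picture shows the grey box with the green key spanning (240–288, 103–136), centre (264,119), and the white key at (263,159). The small green lamp at (306,119) had skewed the rectangle.

```bash
python3 - <<'E'
from h import *
w=shot('wrist');W=cloud(w)
p=np.nanmedian(W[106:133,243:286].reshape(-1,3),0);q=np.nanmedian(W[146:173,243:284].reshape(-1,3),0);print(p,q)
plan((p[0],p[1],.08),29,step=.03)
E
```

```text
[0.4358623  0.35525057 0.05159734] [0.45431052 0.3206652  0.04363397]
[0.026,0.003,0.060],[0.001,0.000,-0.000]
[0.026,0.003,0.060],[0.001,0.000,-0.000]
[0.026,0.003,0.060],[0.001,0.000,-0.000]
[0.026,0.003,0.060],[0.001,0.000,-0.000]
[0.026,0.003,0.060],[0.001,0.000,-0.000]
5 rows
```

```bash
python3 -m handwheel '[[0,[0.065,0.008,0],[0,0,0]],[0,[0.065,0.008,0.06],[0,0,0]],[0,[0,0,0.1],[0,0,0]],[0,[0,0,0.1],[0,0,0]],[0,[0,0,0.04],[0,0,0]],[0,[0,0,0],[0,0,0]],[0,[0,0,0],[0,0,0]]]'
python3 -m handwheel '[[0,[0,0,0.02],[0,0,0]],[0,[0,0,0.015],[0,0,0]],[0,[0,0,0.01],[0,0,0]],[0,[0,0,0.01],[0,0,0]],[0,[0,0,0],[0,0,0]]]'
python3 -m handwheel '[[0,[0,0,0.003],[0,0,0]],[0,[0,0,0.003],[0,0,0]],[0,[0,0,0],[0,0,0]]]'
```

```text
time: 23.95
eef_pos: [0.4371, 0.3575, 0.0819]
orientation: [0.508, 0.862, 0.002, 0.002]
wrist_force: [-0.5, -0.3, 0.2]
grip_width: 0.0004
grip_force: 0.0
time: 24.45
eef_pos: [0.4362, 0.3591, 0.0593]
orientation: [0.506, 0.862, 0.002, 0.001]
wrist_force: [-0.0, 0.3, -0.2]
grip_width: 0.0004
grip_force: 0.0
time: 24.75
eef_pos: [0.4361, 0.3591, 0.0571]
orientation: [0.506, 0.862, 0.002, 0.001]
wrist_force: [0.0, 0.2, 1.5]
grip_width: 0.0004
grip_force: 0.8
```

```bash
python3 -m handwheel '[[0,[0,0,0.003],[0,0,0]],[0,[0,0,0.002],[0,0,0]],[0,[0,0,0],[0,0,0]]]'
python3 -m handwheel '[[0,[0,0,0.002],[0,0,0]],[0,[0,0,0.001],[0,0,0]],[0,[0,0,0],[0,0,0]]]'
```

```text
time: 25.05
eef_pos: [0.4361, 0.3591, 0.0564]
orientation: [0.506, 0.862, 0.002, 0.001]
wrist_force: [-1.4, -1.7, 13.1]
grip_width: 0.0002
grip_force: 7.0
time: 25.35
eef_pos: [0.4361, 0.3591, 0.0563]
orientation: [0.506, 0.862, 0.003, 0.001]
wrist_force: [-3.2, -3.8, 24.4]
grip_width: 0.0004
grip_force: 12.0
```

Hard stop at the expected height. Retreat upward and check.

```bash
python3 -m handwheel '[[0,[0,0,-0.02],[0,0,0]],[0,[0,0,-0.1],[0,0,0]],[0,[-0.06,0,-0.12],[0,0,0]],[0,[-0.06,0,-0.12],[0,0,0]],[0,[0,0,0],[0,0,0]],[0,[0,0,0],[0,0,0]],[0,[0,0,0],[0,0,0]]]'
python3 - <<'E'
from h import *
st()
w=shot('wrist');W=cloud(w);c=w['M'];K=w['intrinsics']
for n,p in (('green',(.4359,.3553,.047)),('white',(.4543,.3207,.047))):
    q=np.linalg.inv(c)@np.r_[p,1];u,v=K[0,0]*q[0]/q[2]+K[0,2],K[1,1]*q[1]/q[2]+K[1,2];u,v=int(u),int(v)
    print(n,u,v,'z',np.nanmedian(W[v-6:v+7,u-10:u+11,2]).round(4),w['img'][v,u])
t=shot('top');T=cloud(t);i=t['img'].astype(int)
b=(i[...,2]>i[...,0]+30)&(T[...,2]>.06)&(T[...,2]<.1)&(np.hypot(T[...,0]-.543,T[...,1]+.014)<.12)
r=cv2.minAreaRect((T[b][:,:2]*1000).astype(np.float32));print('lid',r,np.nanmedian(T[b][:,2]))
m=b.copy();P=T[m];A=np.c_[P[:,:2]-P[:,:2].mean(0),np.ones(len(P))];print(np.linalg.lstsq(A,P[:,2],rcond=None)[0])
cv2.imwrite('pics/end.png',np.hstack([cv2.resize(t['img'],(400,300)),cv2.resize(w['img'],(400,300))])[:,:,::-1])
E
```

```text
time: 26.05
eef_pos: [0.4559, 0.32, 0.19]
orientation: [0.506, 0.863, 0.001, 0.0]
wrist_force: [0.1, -0.2, 0.7]
grip_width: 0.0005
grip_force: 0.0
t26.1 [0.4559 0.32   0.19  ] yaw 29.23 tilt 0.0024 F [ 0.1 -0.2  0.7] w 0.0005 0.0 q [-0.69  0.68 -0.01  1.84  0.01  0.61 -0.19]
green 257 131 z 0.0436 [ 68 142  85]
white 257 173 z 0.0516 [126 122 114]
lid ((540.862060546875, -12.879150390625), (129.17401123046875, 168.16531372070312), 19.194398880004883) 0.08204356360623888
[0.00310955 0.00138431 0.08214048]
```

View pics/end.png

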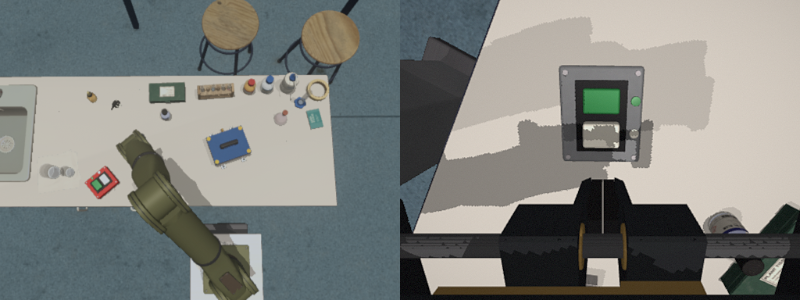

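The picture shows the lid at (228,146) flush on the chamber with its plate top at 82 mm. The green key is down (43.6 mm) and the white key is up (51.6 mm), the same 8 mm apart as before but swapped. The flask (281,117) and bottle (165,114) are standing in place, and the robot is clear. Handing in.

```bash
python3 -c "
from station import manip
print(manip.job_done())"
```

```text
the job is handed in; nothing more can be done
None
```

The job is handed in, though no verdict came back: by camera the lid is released, centred and flat on the rim after pressing each corner in turn, the green key is down with the white key up, and the flask and small bottle still stand in place.

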